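# Get the feed-dish warmer ready at the bird rescue bench

## Task

Get the feed warmer ready, in this order: screw its blue filler cap fully shut (clockwise), then seat the white tray level and fully home on the warmer's two pegs, then stand every green feed dish that is on the bench upright on the tray without hanging over its edge, and last of all push the red switch right over to on (towards the cap). Leave the bowl, the clear cup and the tweezers where they are.

Things in the scene. Friction and masses are not known exactly. Their poses are not given: they have to be found in the camera images.
- warmer: fixed feed-dish warmer. Origin on the table under the middle of its raised grey deck; x from the white front panel to the deck, y along the deck. Deck 66 mm (x) by 330 mm (y), top 50 mm up. Two brass pegs on it at y = +66 and -66 mm, x = 0: 10 mm thick, 14 mm tall, top 6 mm tapered to 6 mm. Panel: x -145 to -32 mm, y -165 to 165 mm, top 35 mm up, carries cap and switch
- warmer_seat (a point): centre of the deck's top, midway between the pegs' feet; axes as the warmer's. The seated tray's origin lies here
- filler_cap (a joint): turn of the blue ribbed filler cap, rad: 0 fully open, 3.6 (a hard stop) fully shut; it starts between 0 and 1.0. Grows clockwise seen from above; a yellow stripe on the cap lines up with the red mark on the panel when it is shut. Captive: it only turns (does not rise or come off), stiffness about 0.05 N m, stays where it is left
- cap_grip (a point): on the cap's axis, 14 mm above its lower rim. The cap is a cylinder 38 mm in diameter and 22 mm high, its lower rim 6 mm above the panel (41 mm above the table); axis at x = -105, y = +65 mm of the warmer
- switch (a joint): turn of the red-tipped switch lever, rad: 0 off (leaning 0.5 rad towards the warmer's -y), 1.0 on (leaning 0.5 rad towards +y, the cap's side). Friction only (0.06 N m, about 1.2 N at the tip); stays where it is left
- switch_tip (a point): centre of the red ball (20 mm in diameter) at the tip of the lever, 50 mm from its pivot; the rod is 8 mm thick. The pivot is at x = -105, y = -65 mm of the warmer, 43 mm above the table
- tray: loose white tray, flat on the mat at first, 62 mm (x) by 330 mm (y), 18 mm thick, 400 g, same either way round. Origin at the centre of its underside, z up. Two square 13 mm through-holes at y = +66 and -66 mm, x = 0, for the pegs. Orange upright grip tab at its middle, 14 mm thick (x), 34 mm long (y), 32 mm above the tray's top. Dishes fit e.g. at y = +-42, +-90 and +-138 mm
- dish0: lidded feed dish, upright on the mat at first: green, 42 mm in diameter, 18 mm high, its lower 9 mm tapering to a flat foot 28 mm across; on top a black cylindrical knob 16 mm in diameter, 20 mm tall (38 mm in all). About 70 g, weighted foot: rights itself if tipped in the open, may lean if knocked against the warmer. Origin at the centre of its foot, z up through the knob. May be absent
- dish1: lidded feed dish, upright on the mat at first: green, 42 mm in diameter, 18 mm high, its lower 9 mm tapering to a flat foot 28 mm across; on top a black cylindrical knob 16 mm in diameter, 20 mm tall (38 mm in all). About 70 g, weighted foot: rights itself if tipped in the open, may lean if knocked against the warmer. Origin at the centre of its foot, z up through the knob. May be absent
- dish2: lidded feed dish, upright on the mat at first: green, 42 mm in diameter, 18 mm high, its lower 9 mm tapering to a flat foot 28 mm across; on top a black cylindrical knob 16 mm in diameter, 20 mm tall (38 mm in all). About 70 g, weighted foot: rights itself if tipped in the open, may lean if knocked against the warmer. Origin at the centre of its foot, z up through the knob. May be absent
- dish3: lidded feed dish, upright on the mat at first: green, 42 mm in diameter, 18 mm high, its lower 9 mm tapering to a flat foot 28 mm across; on top a black cylindrical knob 16 mm in diameter, 20 mm tall (38 mm in all). About 70 g, weighted foot: rights itself if tipped in the open, may lean if knocked against the warmer. Origin at the centre of its foot, z up through the knob. May be absent
- dish4: lidded feed dish, upright on the mat at first: green, 42 mm in diameter, 18 mm high, its lower 9 mm tapering to a flat foot 28 mm across; on top a black cylindrical knob 16 mm in diameter, 20 mm tall (38 mm in all). About 70 g, weighted foot: rights itself if tipped in the open, may lean if knocked against the warmer. Origin at the centre of its foot, z up through the knob. May be absent
- bowl: bystander: white plastic bowl, 130 mm across and 65 mm high, origin at the centre of its underside
- cup: bystander: small clear plastic cup, 44 mm across and 35 mm high, origin at the centre of its underside
- tweezers: bystander: steel tweezers lying on the mat, 140 mm long along its x, 10 mm high, origin at the middle underneath
Not all that is in view belongs to the job. What is shaped like the dish0 but orange is not meant.

How it is judged (in metres and radians):
On the way, in this order (a step that is already met when the one before it is completed fails the run):
1. the filler cap is screwed shut (value of joint filler_cap above 3.45 rad), for 0.2 s.
2. the tray is seated fully home on the pegs (horizontal distance between tray and warmer_seat below 0.005 m and z of tray in the frame of warmer_seat between -0.003 and 0.003 m and angle between the y axis of tray and the y axis of warmer, either way round below 0.06 rad and angle between tray's own z axis and vertical below 0.04 rad), for 0.2 s.
3. every dish stands on the seated tray (all of step 2 and z of dish0 in the frame of tray between 0.0155 and 0.0205 m and x of dish0 in the frame of tray between -0.015 and 0.015 m and y of dish0 in the frame of tray between -0.149 and 0.149 m and angle between each of dish0, dish1, dish2, dish3, dish4's own z axis and vertical below 0.08 rad and linear speed of each of dish0, dish1, dish2, dish3, dish4 below 0.02 m/s and z of dish1 in the frame of tray between 0.0155 and 0.0205 m and x of dish1 in the frame of tray between -0.015 and 0.015 m and y of dish1 in the frame of tray between -0.149 and 0.149 m and z of dish2 in the frame of tray between 0.0155 and 0.0205 m and x of dish2 in the frame of tray between -0.015 and 0.015 m and y of dish2 in the frame of tray between -0.149 and 0.149 m and z of dish3 in the frame of tray between 0.0155 and 0.0205 m and x of dish3 in the frame of tray between -0.015 and 0.015 m and y of dish3 in the frame of tray between -0.149 and 0.149 m and z of dish4 in the frame of tray between 0.0155 and 0.0205 m and x of dish4 in the frame of tray between -0.015 and 0.015 m and y of dish4 in the frame of tray between -0.149 and 0.149 m and value of joint filler_cap above 3.45 rad), for 0.2 s.
4. the switch is pushed over to on (value of joint switch above 0.85 rad), for 0.2 s.
At the end, for the whole second after the job is handed in: Cap shut (within 0.15 rad of its stop); tray flat on the deck over both pegs (5 mm, 0.06 rad); every dish present upright, released and at rest on the tray, overhanging no edge by more than 5 mm; switch on (beyond 0.85 rad) (all of step 3 and value of joint switch above 0.85 rad and contact force between each of tray, dish0, dish1, dish2, dish3, dish4 and the fingers below 0.1 N); the robot touches nothing.
It fails at once if the bowl is disturbed (moved over 40 mm) (distance of bowl from where it was at the start of the episode above 0.04 m).
It fails at once if the cup is disturbed (moved over 40 mm) (distance of cup from where it was at the start of the episode above 0.04 m).
It fails at once if the tweezers is disturbed (moved over 40 mm) (distance of tweezers from where it was at the start of the episode above 0.04 m).
Of dish0, dish1, dish2, dish3, dish4 only 3 to 5 are there at a start; the rules pass over those that are not, and their reading is None.
At some moment in a run one of dish0, dish1, dish2, dish3, dish4 may be knocked a few centimetres aside while the robot is not near it.
Once in a run the grip may slacken for a moment while it holds something.
It also fails if it takes over 210 s, if anything falls off the work surface, if the arm or the gripper's body presses on something with over 40 N, if the wrist force passes 120 N, or if a joint passes its speed limit or range.

## Robot

A 6-joint arm with a two-finger parallel gripper is mounted at the origin on the work surface. World frame = base frame: x ahead of the robot, y to its left, z up, the work surface at z = 0. Lengths are in mm, angles in rad, forces in N, time in s.
With the tool pointing down it reaches from about 400 to 825 mm from the base axis. Payload 7 kg.
Tool frame: the origin (TCP) lies at the very end of the fingers, on their centre line; the grasp point (between the pads) lies 19 mm behind it; z points along the fingers, y is the line along which they close (so a half turn about z gives the same grasp; the last joint's range is limited). The gripper opens to 88 mm and grips with 3 to 60 N. Pads are 19 mm wide; open, the fingers measure 130 mm over their backs; the gripper's body (78 mm by 193 mm) begins 47 mm behind the grasp point.
Start: joints at [-0.845, 0.359, 0.012, 0, -1.224, -0.288], TCP at [286.136, -611.327, 226.561] pointing down, gripper open.
Joint ranges: [-3.07, 3.07], [-1.43, 2.12], [-1.02, 1.25], [-3.03, 1.67], [-3.05, -0], [-3.03, 3.03]. Speed limits (rad/s): [2.39, 2.39, 3.01, 3.14, 3.14, 3.14].

## Interface

Orientations are given as a unit quaternion [x, y, z, w].
In Python, from plant import bot gives the robot as it stands. Calls block until the motion is done:
- bot.move_ptp(position, orientation): joint-space move of the TCP to a pose.
- bot.line_to(position, velocity=150, ori=None): straight line of the TCP; ori=None keeps the orientation; velocity is the mean speed in mm/s.
- bot.move_joints(angles): joint-space move.
- bot.move_gripper(opening, force=None): finger opening in mm; force is the grip in N (None keeps the last); returns when the fingers have stopped.
- bot.pause(seconds).
- bot.solve_ik(position, orientation): joint angles nearest the present ones, or None.
- bot.read_state(): the state.
- bot.camera(name): name is "side" or "top" or "wrist"; returns the picture (480x640x3 uint8, red, green, blue); there is no depth.
- bot.get_calibration(name): a dict with "fx", "fy", "cx", "cy" (pixels), "view" (4x4, takes a point from world to camera coordinates); the wrist camera has in their place "T_tool_cam" (4x4, takes a point from camera to tool coordinates, whose origin is the TCP and whose axes are the flange's). Camera axes: x right, y up, looking along -z (the intrinsics and any distortion apply to the point x, -y, -z); pixel columns grow to the right and rows downward; lengths in mm; the calibration is good to about 2 mm. The wrist camera is an equidistant fisheye: a pixel r from the principal point sees the ray r / f radians off the axis. A picture is of the moment at which its call begins: read the wrist's pose just before it. get_calibration takes no time and is no camera call.
A pose or a line that the arm cannot do raises bot.Unreachable and nothing moves.
- bot.close_job(): hands the job in; it is judged then, once.
The state is a dict: "t": time; "joint_pos": joint angles; "qvel": joint speeds; "tau": joint torques, N m; "tcp_pos": TCP position; "eef_rot": TCP orientation; "contact_force": force on the tool from outside, world axes, zero at the start; "moment": the same for the moment, N m; "width": finger opening in mm; "finger_force": force on a finger pad.
Only numpy, scipy, OpenCV 4.12 (cv2) and the standard library are available. Lean on these libraries where they do the work, as an engineer would, in place of code of your own. Each camera call takes 0.05 s, during which the arm holds its last target. There are 200 camera calls.

## Working session

There is one attempt and no reset: what is moved stays moved. The work goes in short steps, each a Python script; the robot and the scene stay as the last script left them, time stands still between calls to the robot, and variables do not carry over. Pictures are saved under pics/ and viewed, at most 14 in all, crops included, and the job is handed in when it is done.

```bash
ls; mkdir -p pics; python3 - <<'E'
from plant import bot
import cv2
for n in("top","side"):
    cv2.imwrite(f"pics/{n}0.png",bot.camera(n)[:,:,::-1]); c=bot.get_calibration(n); print(n,c)
print(bot.get_calibration("wrist")); print(bot.read_state())
E
```

```text
pics
top {'fx': 607.8535378639519, 'fy': 607.8535378639519, 'cx': 312.29184533152016, 'cy': 234.85614270127127, 'view': array([[-1.00240677e-02, -9.99890453e-01,  1.08903722e-02,
         2.04323969e+01],
       [ 9.96043653e-01, -9.02262236e-03,  8.84060718e-02,
        -6.10503933e+02],
       [-8.82981275e-02,  1.17334745e-02,  9.96024983e-01,
        -1.31535282e+03],
       [ 0.00000000e+00,  0.00000000e+00,  0.00000000e+00,
         1.00000000e+00]])}
side {'fx': 505.4174565406883, 'fy': 505.4174565406883, 'cx': 318.12893960389306, 'cy': 233.92695686346235, 'view': array([[-8.33501530e-01, -5.52110590e-01,  2.11918622e-02,
         5.08597976e+02],
       [ 2.82568313e-01, -3.92995941e-01,  8.75048192e-01,
        -2.17587696e+02],
       [-4.74795058e-01,  7.35342156e-01,  4.83571677e-01,
        -9.35401720e+02],
       [ 0.00000000e+00,  0.00000000e+00,  0.00000000e+00,
         1.00000000e+00]])}
{'fx': 371.64829954431775, 'fy': 371.64829954431775, 'cx': 315.56152814662585, 'cy': 234.05812557875265, 'T_tool_cam': array([[ 9.13186378e-05,  9.52910626e-01,  3.03251267e-01,
  
[... 274 characters left out ...]
00]])}
{'t': 0.1, 'joint_pos': array([-8.44878140e-01,  3.59311295e-01,  1.11530327e-02, -2.96328717e-04,
       -1.22409310e+00, -2.88086731e-01]), 'qvel': array([ 0.0009256 , -0.00276924,  0.00267206,  0.00246985, -0.00281589,
        0.00244247]), 'tau': array([-1.84001154e-03, -5.84163451e+01,  2.93751776e+01,  7.01568916e+00,
        1.01063331e-02, -7.31916884e-05]), 'tcp_pos': array([ 285.96468822, -610.95379176,  225.72225072]), 'eef_rot': array([-2.17122053e-01,  9.76144183e-01,  7.03643712e-04, -2.31466464e-04]), 'contact_force': array([-1.32185192,  0.29592495,  0.82259858]), 'moment': array([ 0.04455707, -0.03481496, -0.04257605]), 'finger_force': 0.0, 'width': 87.44055713968596}
```

View pics/top0.png

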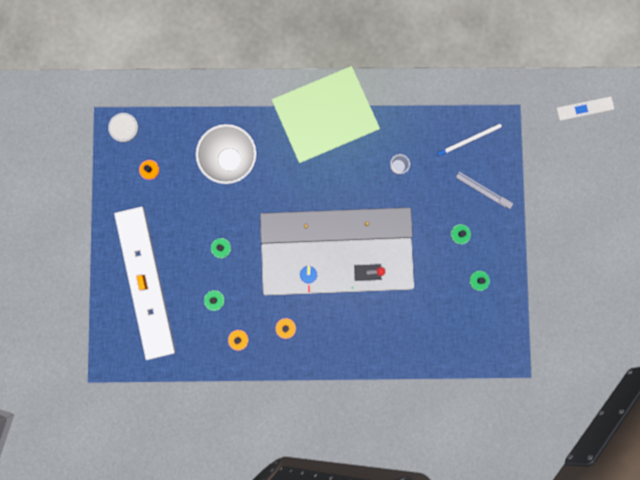

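View pics/side0.png

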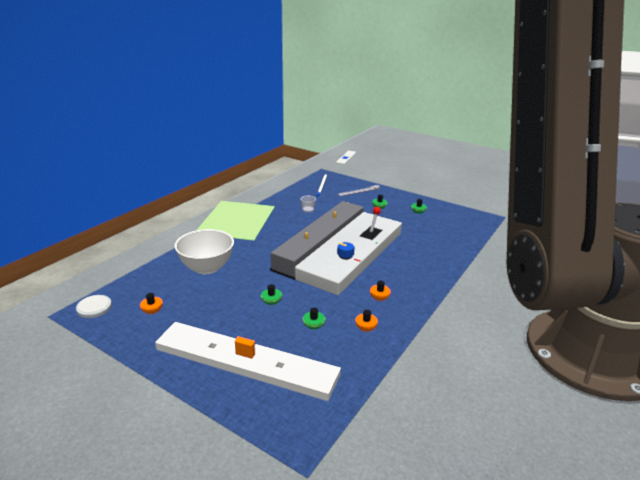

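The top view shows four green dishes, at (221,248), (214,300), (461,234) and (480,281). The orange look-alikes at (149,170), (238,340) and (286,328) are not meant. The tray is at (144,283), the cap at (308,274) with its stripe pointing away from the red mark (309,289), and the switch tip at (380,271) leaning to -y. The side view agrees. Next I measure positions.

```bash
cat > h.py <<'E'
from plant import bot
import numpy as np, cv2
from scipy.spatial.transform import Rotation as R
def down(a):
    """tool down, closing line (y) along world angle a"""
    p=(a+np.pi/2)/2; return [np.cos(p),np.sin(p),0,0]
def cam_pose(name,st=None):
    c=bot.get_calibration(name)
    if name!="wrist": return c,np.linalg.inv(c["view"])
    T=np.eye(4);T[:3,:3]=R.from_quat(st["eef_rot"]).as_matrix();T[:3,3]=st["tcp_pos"]
    return c,T@c["T_tool_cam"]
def cast(name,px,z,st=None):
    """pixels (n,2) onto the plane z"""
    c,T=cam_pose(name,st); px=np.atleast_2d(px).astype(float)
    u=(px-[c["cx"],c["cy"]])/[c["fx"],c["fy"]]
    if name=="wrist":
        r=np.linalg.norm(u,axis=1,keepdims=True)+1e-12
        d=np.hstack([u/r*np.sin(r),np.cos(r)])
    else: d=np.hstack([u,np.ones((len(u),1))])
    d=(d*[1,-1,-1])@T[:3,:3].T; o=T[:3,3]
    return (o+d*((z-o[2])/d[:,2:]))[:,:2]
RNG=dict(green=((50,90,60),(85,255,255)),blue=((100,180,150),(115,255,255)),red=((172,120,100),(180,255,255)),
 red2=((0,150,100),(5,255,255)),orange=((8,150,120),(22,255,255)),yellow=((23,120,150),(35,255,255)),white=((0,0,205),(180,40,255)))
def mask(im,col):
    return cv2.inRange(cv2.cvtColor(im,cv2.COLOR_RGB2HSV),*RNG[col])
def blobs(m,amin=30):
    cs,_=cv2.findContours(m,cv2.RETR_EXTERNAL,cv2.CHAIN_APPROX_NONE)
    return sorted([c for c in cs if cv2.contourArea(c)>=amin],key=cv2.contourArea,reverse=True)
def cen(c):
    m=cv2.moments(c); return np.array([m["m10"]/m["m00"],m["m01"]/m["m00"]])
def wrist():
    st=bot.read_state(); return st,bot.camera("wrist")
E
python3 - <<'E'
from h import *
np.set_printoptions(precision=1,suppress=True)
im=bot.camera("top")
for col,z,a in(("green",15,60),("orange",15,60),("blue",63,40),("yellow",63,4),("red",45,3),("red2",45,3)):
    for c in blobs(mask(im,col),a)[:6]: print(col,cen(c),cv2.contourArea(c),cast("top",cen(c),z)[0])
for c in blobs(mask(im,"white"),1500)[:3]:
    (ce,wh,an)=cv2.minAreaRect(c); b=cv2.boxPoints((ce,wh,an)); print("white",ce,wh,cast("top",b,18).tolist(),cast("top",b,35).tolist())
g=cv2.cvtColor(im,cv2.COLOR_RGB2HSV)
print(g[272,300],g[268,308],g[289,309],g[226,300],g[260,300],g[272,380])
cv2.imwrite("pics/crop0.png",cv2.resize(im[195:305,245:425,::-1],None,fx=4.4,fy=4.4,interpolation=cv2.INTER_CUBIC))
E
```

```text
green [213.6 300.1] 298.5 [469.5 233.3]
green [220.4 247.7] 290.0 [585.1 218.7]
green [460.3 233.8] 287.5 [ 611.1 -316.3]
green [479.2 280.4] 283.0 [ 507.  -355.1]
orange [237.8 339.6] 249.5 [382.7 179.9]
orange [149.  169.5] 245.0 [762.2 379.3]
orange [285.3 328. ] 243.0 [406.9  75.7]
orange [141.3 282. ] 78.0 [510.7 392.7]
red [380.3 271.1] 42.5 [ 528.9 -131.8]
red2 [381.2 271.2] 8.5 [ 528.6 -133.8]
white (337.35516357421875, 266.135986328125) (49.46321487426758, 149.71377563476562) [[591.0878014918624, 127.24238111892696], [601.5859321521858, -205.4523975308124], [491.9737163394008, -207.22297220012737], [481.93883800137485, 123.11163021667456]] [[589.8381010352044, 126.01858345303035], [600.2036277371383, -202.47386184690328], [491.9759454355964, -204.22207203844863], [482.067819624533, 121.94000887992485]]
white (143.7193145751953, 282.9088439941406) (150.52764892578125, 28.97540283203125) [[665.4709788647688, 455.62001220636216], [678.7275402043479, 393.0914383741641], [354.8380308141705, 318.8536202852577], [342.29941549400064, 380.2046313437364]] [[663.2817298278557, 450.2484119327735], [676.3708449272287, 388.50964884601996], [356.57244779461854, 315.2095432755906], [344.19221019691906, 375.78561761621125]]
white (225.5, 154.0) (58.0, 59.0) [[862.4612499852158, 274.1844742355207], [861.5254894871184, 141.30731421240804], [729.1083404798517, 141.53242809341646], [730.177436812614, 273.2777872760601]] [[857.7837779912834, 271.1046220174599], [856.8598372685506, 139.9058596032874], [726.115275380378, 140.1281300264769], [727.170867746557, 270.2093875997646]]
[110 107 216] [ 29 131 245] [179 115 238] [130   9 173] [120   6 217] [  0 182 227]
```

View pics/crop0.png

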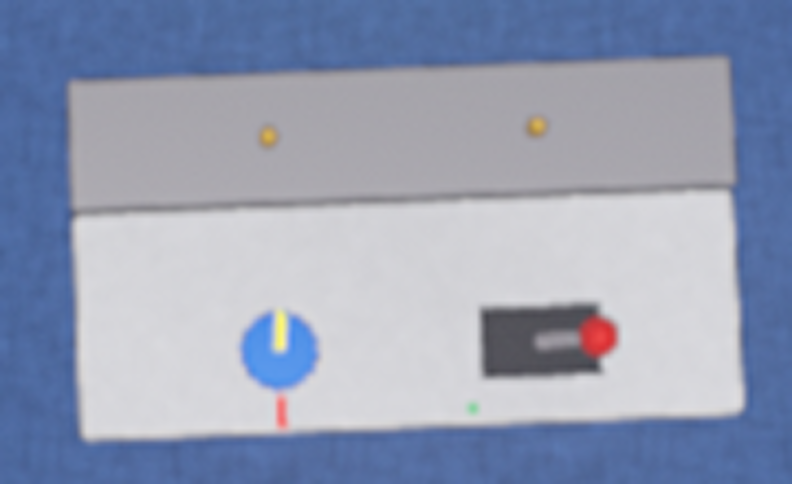

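The crop shows the cap at crop px (280,349), its stripe pointing about +x, the red mark at (282,411), the pegs at (268,137) and (537,127), and the switch ball at (598,337) leaning right (-y, off). The warmer origin comes out near (632,-37) with yaw +0.03. Next I check IK for the cap turn and take a wrist view there.

```bash
python3 - <<'E'
from h import *
np.set_printoptions(precision=3,suppress=True)
im=bot.camera("top")
g=cv2.cvtColor(im,cv2.COLOR_RGB2HSV)
capm=cv2.inRange(g[260:288,295:322],(95,90,150),(118,255,255)); ys=cv2.inRange(g[260:288,295:322],(23,60,150),(40,255,255))
c=max(blobs(cv2.bitwise_or(capm,ys),5),key=cv2.contourArea); ce=np.array(cv2.minEnclosingCircle(c)[0])+[295,260]
cap=cast("top",ce,63)[0]; print("cap",cap, "stripe",cast("top",cen(blobs(ys,2)[0])+[295,260],63)[0])
pm=cv2.inRange(g[213:240,262:412],(8,90,80),(30,255,255))
for b in blobs(pm,1): print("peg",cen(b)+[262,213],cast("top",cen(b)+[262,213],62)[0])
for a in np.radians([-180,-135,-90,-45,0,45,90,135,180]):
    q=bot.solve_ik([cap[0],cap[1],130],down(a)); print(np.degrees(a),q)
bot.move_ptp([cap[0],cap[1],150],down(np.radians(90)))
st,w=wrist(); cv2.imwrite("pics/w1.png",w[:,:,::-1]); print(st["joint_pos"],st["tcp_pos"],st["eef_rot"])
E
```

```text
cap [523.122  25.04 ] stripe [533.201  23.882]
peg [366.5 223.5] [ 631.082 -102.101]
peg [305.667 225.583] [627.733  29.082]
-180.0 [ 0.423  0.198 -0.452  0.    -0.921 -0.423]
-135.0 [ 0.423  0.198 -0.452  0.    -0.921  0.363]
-90.0 [ 0.423  0.198 -0.452  0.    -0.921  1.148]
-45.0 [ 0.423  0.198 -0.452  0.    -0.921  1.933]
0.0 [ 0.423  0.198 -0.452  0.    -0.921  2.719]
45.0 [ 0.423  0.198 -0.452  0.    -0.921 -2.779]
90.0 [ 0.423  0.198 -0.452  0.    -0.921 -1.994]
135.0 [ 0.423  0.198 -0.452  0.    -0.921 -1.208]
180.0 [ 0.423  0.198 -0.452  0.    -0.921 -0.423]
[ 0.422  0.176 -0.427  0.    -0.968 -1.993] [523.26   24.565 150.062] [ 0.  1. -0.  0.]
```

View pics/w1.png

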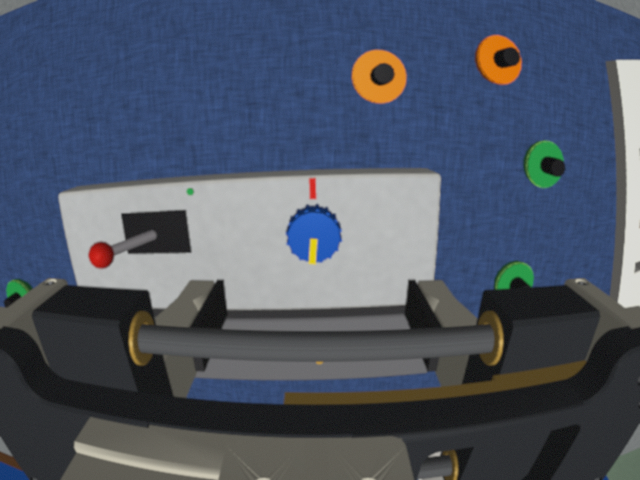

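The wrist view shows the cap at (314,235), its stripe pointing down (+x) and the red mark at (313,188). It also shows the switch ball at (101,255). Clockwise means j6 rising, so one turn of about 3.2 rad fits. I refine the cap centre, then grip and turn.

```bash
cat >> h.py <<'E'
def line(p,v=150,ori=None): bot.line_to([float(x) for x in p],velocity=v,ori=ori)
def F(): 
    s=bot.read_state(); return s
E
python3 - <<'E'
from h import *
np.set_printoptions(precision=3,suppress=True)
st,w=wrist(); g=cv2.cvtColor(w,cv2.COLOR_RGB2HSV); sub=g[170:290,250:380]; o=[250,170]
ys=cv2.inRange(sub,(20,120,120),(35,255,255)); bl=cv2.inRange(sub,(100,150,90),(120,255,255))
rd=cv2.bitwise_or(cv2.inRange(sub,(0,120,100),(6,255,255)),cv2.inRange(sub,(172,120,100),(180,255,255)))
c=blobs(cv2.morphologyEx(cv2.bitwise_or(ys,bl),cv2.MORPH_CLOSE,np.ones((5,5))),300)[0]
ce,r=cv2.minEnclosingCircle(c); pc=cast("wrist",np.array(ce)+o,60,st)[0]
s=cast("wrist",cen(blobs(ys,5)[0])+o,63,st)[0]; m=cast("wrist",cen(blobs(rd,5)[0])+o,35,st)[0]
print("cap",pc,r,"stripe",s,"mark",m)
d1=s-pc;d2=m-pc; turn=(np.arctan2(d1[1],d1[0])-np.arctan2(d2[1],d2[0]))%(2*np.pi); print("turn",turn)
p=.5*(pc+[523.1,25.0]); a=np.radians(90)
line([p[0],p[1],43]); bot.move_gripper(30,force=25); s0=F(); print(s0["width"],s0["finger_force"],s0["contact_force"],s0["tcp_pos"])
q0=np.array(s0["joint_pos"])
for k in range(1,40):
    q=q0.copy(); q[5]+=0.1*k; bot.move_joints(q); s=F()
    if k%4==0 or k>28: print(k,s["moment"],s["contact_force"],s["width"],s["joint_pos"][5]-q0[5],s["t"])
    if k>10 and abs(s["moment"][2]-s0["moment"][2])>0.25: break
E
```

```text
cap [520.531  24.274] 27.879152297973633 stripe [531.284  23.56 ] mark [491.636  23.317]
turn 3.04216282723338
37.20578108909378 24.99878615140915 [ 1.905 -8.69   1.64 ] [521.481  23.193  43.052]
4 [-1.444 -0.453  0.017] [ 1.824 -2.944  0.752] 37.366539158822995 0.3942987359658643 5.4417
8 [-3.618 -0.131 -0.031] [  0.395 -10.292   1.883] 37.41840706074425 0.7945317450960163 6.4417
12 [-3.007 -1.3   -0.09 ] [ 3.566 -8.413 -3.469] 37.47898779839468 1.1944137384174667 7.4417
16 [-0.489 -1.199 -0.12 ] [ 2.923 -1.786 -5.334] 37.3795833756841 1.5937356266840286 8.4417
20 [ 0.375 -0.663  0.056] [ 2.692  0.959 -4.183] 37.44586785482118 1.9944351241010985 9.4417
24 [ 0.449 -0.361 -0.065] [ 1.56   0.401 -1.211] 37.61854488471716 2.3944371051880458 10.4417
28 [ 0.532  0.291 -0.037] [-0.446  2.024 -1.455] 37.2403903476316 2.794421293108506 11.4417
29 [ 0.347  0.201 -0.16 ] [-0.606  0.96  -2.503] 37.398670670075376 2.894278972125653 11.6917
30 [0.133 0.227 0.084] [ 0.267  1.231 -2.698] 37.66377484265797 2.994451467047106 11.9417
31 [0.001 0.418 0.019] [-1.362 -0.833 -2.039] 37.333970372811635 3.0944621840062303 12.1917
32 [-0.278  0.68   0.014] [-0.849  0.319 -2.147] 37.31891300591492 3.194410217389867 12.4417
33 [-0.567  0.824 -0.137] [-2.11  -1.85  -1.992] 37.172157502959514 3.2942170340386965 12.6917
34 [-1.129  1.01  -0.166] [-2.752 -2.031 -2.092] 37.39668171427887 3.3943101029879137 12.9417
35 [-1.678  0.955 -0.042] [-2.833 -3.862 -3.747] 37.16321139559774 3.49440608183143 13.1917
36 [-1.905  0.793 -0.064] [-2.564 -5.667 -3.429] 37.51776103389563 3.595208524543154 13.4417
37 [-1.974  0.599  0.065] [-2.027 -5.13  -3.452] 37.28054234008412 3.695470122319901 13.6917
38 [-1.976  0.4   -0.224] [-0.552 -5.603 -3.081] 37.5257868307425 3.7950896073235807 13.9417
```

```bash
python3 - <<'E'
from h import *
np.set_printoptions(precision=3,suppress=True)
bot.move_gripper(70); s=F(); p=s["tcp_pos"]
line([p[0],p[1],150]); q=np.array(F()["joint_pos"]); q[5]=-1.994; bot.move_joints(q)
st,w=wrist(); cv2.imwrite("pics/w2.png",cv2.resize(w[150:390,60:560,::-1],None,fx=1.6,fy=1.6))
E
```

```text
(no output)
```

View pics/w2.png

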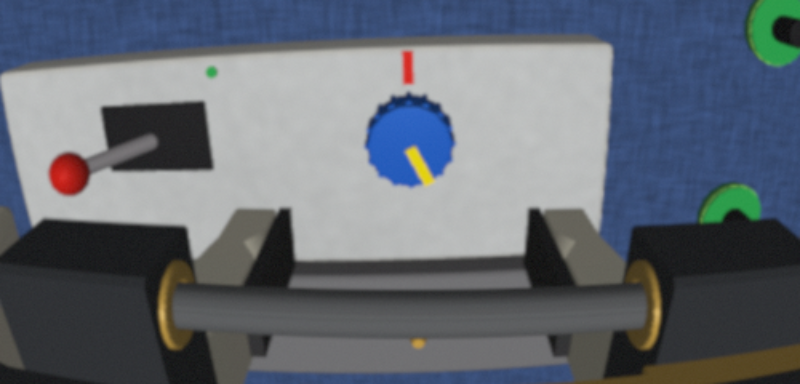

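The stripe moved counter-clockwise to the open stop, so I had the j6 sign wrong: it raises the angle. The cap is now at 0 and unharmed. I turn it the other way from j6 = 1.95 to -1.95.

```bash
python3 - <<'E'
from h import *
np.set_printoptions(precision=3,suppress=True)
q=np.array(F()["joint_pos"]); q[5]=1.95; bot.move_joints(q)
p=F()["tcp_pos"]; line([521.5,24.0,43]); bot.move_gripper(30,force=25); s=F(); print(s["width"],s["contact_force"])
q0=np.array(s["joint_pos"])
for k in range(1,9):
    q=q0.copy(); q[5]-=0.48*k; bot.move_joints(q); s=F(); print(k,s["moment"],s["contact_force"],s["width"],s["joint_pos"][5]-q0[5],s["t"])
bot.move_gripper(70); p=F()["tcp_pos"]; line([p[0],p[1],150])
st,w=wrist(); cv2.imwrite("pics/w3.png",cv2.resize(w[150:390,60:560,::-1],None,fx=1.6,fy=1.6))
E
```

```text
37.412682206314535 [ 2.355 -4.248  0.642]
1 [-1.661 -0.911  0.008] [ 3.481 -5.019 -0.558] 37.644821531111084 -0.47632072035396944 24.1083
2 [-2.357 -1.195 -0.054] [ 4.241 -6.617 -0.84 ] 37.13886461416808 -0.9562666325291045 24.6417
3 [-2.885 -1.241 -0.045] [ 2.3   -8.95  -1.196] 37.14737759542127 -1.4362849955908745 25.175
4 [-3.22  -1.179  0.002] [ 2.045 -9.943 -1.081] 37.55479978557742 -1.9162898375521185 25.7083
5 [-3.209 -0.766 -0.024] [ 2.096 -9.009  0.066] 37.74983622790543 -2.396262674089592 26.2417
6 [-2.862 -0.236 -0.034] [-0.512 -8.007  1.989] 37.373650433192516 -2.876264820836685 26.775
7 [-2.191  0.283  0.006] [-1.395 -6.06   2.788] 37.14228764897247 -3.356281050345012 27.3083
8 [-2.496 -2.361  0.145] [ 6.865 -7.144 -2.605] 37.36697742365948 -3.8360052238390487 27.8417
```

View pics/w3.png

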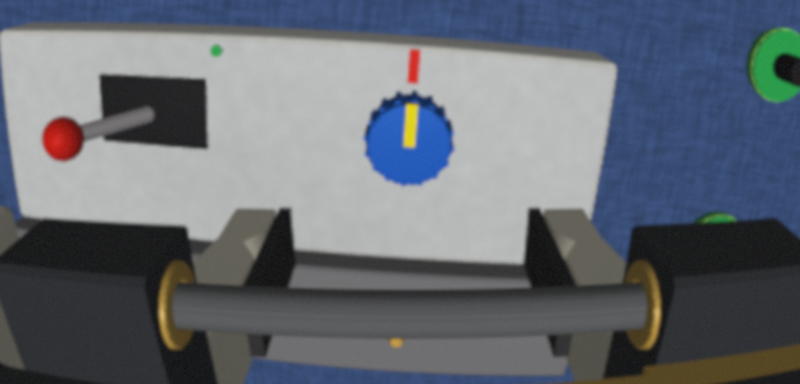

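The stripe now lines up with the red mark, so the cap is shut. For the tray I view its holes and the pegs from the same tool-relative pose, so calibration bias cancels. The tray comes first.

```bash
python3 - <<'E'
from h import *
np.set_printoptions(precision=2,suppress=True)
A=np.radians(103)
bot.move_ptp([574,402,150+46],down(np.radians(103)))
bot.pause(.3); st,w=wrist(); cv2.imwrite("pics/w4.png",w[:,:,::-1]); print(st["tcp_pos"])
B=np.radians(181.7)
bot.move_ptp([628,29,250],down(B)); bot.pause(.3); st,w2=wrist(); print(st["tcp_pos"],st["joint_pos"])
cv2.imwrite("pics/w5.png",w2[:,:,::-1]); 
cv2.imwrite("pics/both.png",np.hstack([w,w2])[:,:,::-1][:, :] if 0 else cv2.resize(np.hstack([w,w2])[:,:,::-1],(800,300)))
E
```

```text
[574.32 401.23 196.3 ]
[628.03  29.45 249.85] [ 0.36  0.27 -0.06  0.   -1.24 -0.33]
```

View pics/both.png

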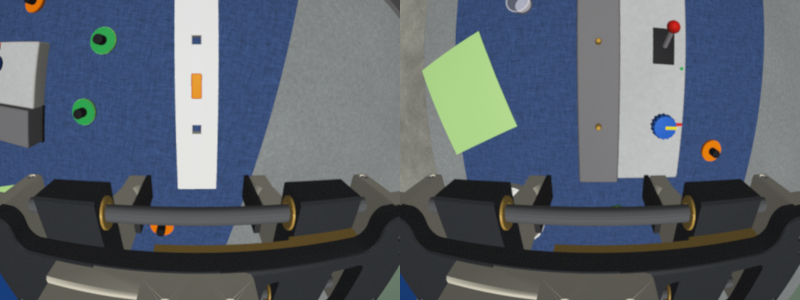

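Left shows the tray with holes near px (315,64) and (315,206) and the tab between them. Right shows the pegs near (317,66) and (317,205). Precise centroids next, then the pick.

```bash
python3 - <<'E'
from h import *
np.set_printoptions(precision=2,suppress=True)
w=cv2.imread("pics/w4.png")[:,:,::-1].copy(); w2=cv2.imread("pics/w5.png")[:,:,::-1].copy()
st2=F()  # still at the peg hover
st1={"tcp_pos":np.array([574.32,401.23,196.3]),"eef_rot":np.array(down(np.radians(103)))}
def near(m,p,r=14):
    x,y=p; return max(blobs(m[y-r:y+r,x-r:x+r],4),key=cv2.contourArea),np.array([x-r,y-r])
g=cv2.cvtColor(w,cv2.COLOR_RGB2HSV); hole=cv2.inRange(g[:,:,2],0,150)
H=[]
for p in((315,206),(315,64)):
    c,o=near(hole,p); x=cen(c)+o; H.append(cast("wrist",x,18,st1)[0]); print("hole",x,cv2.contourArea(c),H[-1])
g2=cv2.cvtColor(w2,cv2.COLOR_RGB2HSV); peg=cv2.inRange(g2,(8,80,60),(30,255,255)); P=[]
for p in((317,205),(317,66)):
    c,o=near(peg,p); x=cen(c)+o; P.append(cast("wrist",x,61,st2)[0]); print("peg",x,cv2.contourArea(c),cv2.boundingRect(c),P[-1])
H=np.array(H);P=np.array(P)
og=cv2.inRange(g,(5,120,120),(25,255,255)); c,o=near(og,(314,137),40); print("tab",cast("wrist",cen(c)+o,45,st1))
f=lambda Q:(np.linalg.norm(Q[0]-Q[1]),Q.mean(0),np.arctan2(*(Q[0]-Q[1])[::-1]))
for Q in(H,P): l,m,a=f(Q); print(l,m,np.degrees(a))
np.savez("tp.npz",H=H,P=P)
E
```

```text
hole [314.1  206.44] 134.0 [573.58 400.03]
hole [314.04  63.01] 165.0 [445.02 370.36]
peg [317.13 203.03] 65.5 (10, 7, 9, 11) [626.17  27.47]
peg [317.   65.5] 64.0 (10, 9, 9, 10) [ 630.29 -102.81]
tab [[509.53 385.28]]
131.9447491253973 [509.3  385.19] 12.996999885138965
130.3412675645925 [628.23 -37.67] 91.80853478908914
```

Spacings of 131.9 and 130.3 mm match the nominal 132. The pegs' centre (628.2,-37.7) agrees with the cap-based origin (628.5,-37.7). I pick the tray and hover it just above the pegs.

```bash
python3 - <<'E'
from h import *
np.set_printoptions(precision=2,suppress=True)
a=np.radians(103.0); h=(509.3,385.2)
bot.move_gripper(60)
bot.move_ptp([*h,150],down(a)); line([*h,23],120); bot.move_gripper(5,force=45); s=F(); print(s["width"],s["finger_force"],s["tcp_pos"],s["contact_force"])
line([*h,60],60); s=F(); print(s["width"],s["contact_force"])
line([*h,190],150)
bot.move_ptp([628.3,-37.6,190],down(a+np.radians(78.8))); bot.pause(.3)
st,w=wrist(); print(st["width"],st["tcp_pos"],st["contact_force"],st["t"]); cv2.imwrite("pics/w6.png",w[:,:,::-1])
t=bot.camera("side"); cv2.imwrite("pics/s6.png",cv2.resize(np.hstack([w[:,:],t])[:,:,::-1],(800,300)))
E
```

```text
13.738116951073089 45.00042021274567 [509.3  385.17  23.  ] [-0.35 -0.71  0.14]
13.593260830894407 [-0.22 -1.46 -4.  ]
13.841098004720042 [628.34 -37.13 189.99] [-0.1   0.22 -4.  ] 41.3833
```

View pics/s6.png

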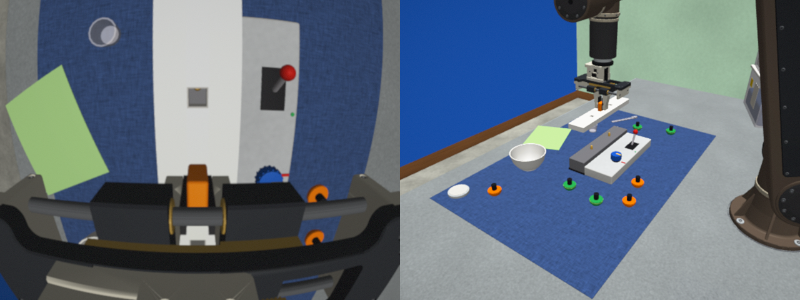

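The tray is held level, its visible hole at wrist px (317,155) over the grey deck. I lower it in steps and watch the force.

```bash
python3 - <<'E'
from h import *
np.set_printoptions(precision=2,suppress=True)
w=cv2.imread("pics/w6.png")[:,:,::-1]; st=F()
g=cv2.cvtColor(w,cv2.COLOR_RGB2HSV)[:,:,2]; m=cv2.inRange(g[130:180,295:340],0,200); c=blobs(m,20)[0]
print("hole",cen(c)+[295,130],cv2.contourArea(c),cast("wrist",cen(c)+[295,130],st["tcp_pos"][2]-5,st),"expect",np.array([628.3,-37.6])+66*np.array([np.sin(np.radians(1.8)),-1]))
f0=st["contact_force"]
line([628.3,-37.6,95],120)
for z in np.arange(93,71.5,-1.5):
    line([628.3,-37.6,z],30); s=F(); d=s["contact_force"]-f0; print(z,s["tcp_pos"],d,s["moment"],s["width"])
    if d[2]>15: break
E
```

```text
hole [315.79 155.9 ] 1169.0 [[ 630.22 -102.84]] expect [ 630.37 -103.6 ]
93.0 [628.48 -37.55  93.51] [-0.27  0.13 -0.52] [0.04 0.1  0.05] 13.744079146078182
91.5 [628.25 -37.58  91.5 ] [ 0.16  0.49 -1.31] [0.05 0.08 0.06] 13.833310513595881
90.0 [628.22 -37.62  89.86] [ 0.15  1.04 -0.75] [0.   0.1  0.02] 13.586912607606044
88.5 [628.2  -37.64  88.34] [ 0.1  -0.04 -1.25] [0.03 0.06 0.04] 13.750363352218088
87.0 [628.2  -37.64  86.84] [-0.48 -0.77 -1.43] [ 0.01  0.11 -0.03] 13.507220867872826
85.5 [628.18 -37.62  85.35] [-0.4   0.35 -0.72] [0.03 0.07 0.02] 13.7806434699547
84.0 [628.21 -37.61  83.86] [0.04 0.34 0.47] [-0.    0.07  0.01] 13.878999576085995
82.5 [628.22 -37.6   82.38] [-0.66 -0.33 -0.74] [0.03 0.09 0.02] 13.733348739689148
81.0 [628.2  -37.59  80.85] [-0.69  0.45  0.01] [0.05 0.1  0.03] 13.465940720307776
79.5 [628.19 -37.6   79.38] [-0.64  0.8  -0.91] [ 0.07  0.09 -0.02] 13.78059966999013
78.0 [628.21 -37.62  77.85] [-1.21  0.72 -1.47] [0.03 0.08 0.01] 13.569194160334765
76.5 [628.23 -37.62  76.39] [-0.88  0.09 -0.81] [ 0.01  0.12 -0.  ] 13.51742317046953
75.0 [628.2  -37.6   74.87] [-0.71  0.28 -0.32] [-0.    0.04 -0.05] 13.835791963052108
73.5 [628.2  -37.63  73.39] [-0.9  -0.31 -1.03] [-0.03  0.08 -0.02] 13.702915372988974
72.0 [628.48 -37.61  72.97] [-4.79  1.59  8.67] [ 0.31  1.42 -0.03] 14.009493303792738
```

The tray met the deck at TCP z = 73, which is the fully home height. I release, then look again for the tray and dishes.

```bash
python3 - <<'E'
from h import *
np.set_printoptions(precision=2,suppress=True)
bot.move_gripper(40); p=F()["tcp_pos"]; line([p[0],p[1],200],150); bot.move_ptp([440,-30,330],down(np.radians(180))); 
im=bot.camera("top"); sd=bot.camera("side")
for c in blobs(mask(im,"green"),60): print("green",cen(c),cv2.contourArea(c),cast("top",cen(c),15)[0])
for c in blobs(mask(sd,"green"),40): print("side green",cen(c),cast("side",cen(c),13)[0])
cv2.imwrite("pics/t7.png",cv2.resize(np.hstack([im,sd])[:,:,::-1],(800,300),interpolation=cv2.INTER_AREA)); print(F()["t"])
E
```

```text
green [213.6  300.06] 298.5 [469.49 233.34]
green [220.43 247.66] 290.0 [585.05 218.71]
green [484.52 297.71] 288.5 [ 468.55 -365.53]
green [460.37 233.82] 285.5 [ 611.05 -316.41]
side green [313.52 320.44] [465.31 235.37]
side green [271.19 296.68] [579.95 221.39]
side green [432.74 210.2 ] [ 464.18 -359.9 ]
side green [379.54 202.97] [ 607.25 -313.78]
48.875
```

View pics/t7.png

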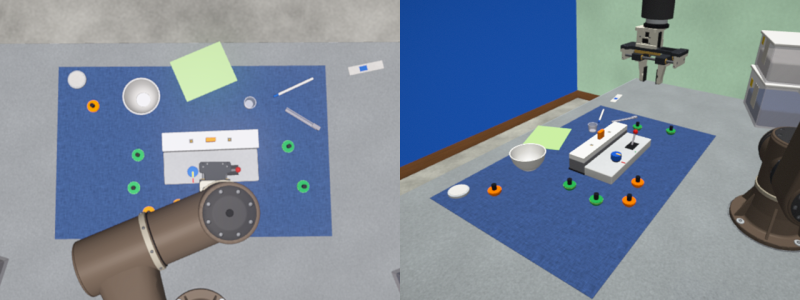

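Four green dishes remain. One was nudged from (507,-355) to (469,-366), and the tray sits on the deck. I pick each dish by its knob with a wrist refinement, starting with one.

```bash
cat >> h.py <<'E'
C=np.array([628.3,-37.6]); YAW=np.radians(1.8)
def W(x,y): return C+[x*np.cos(YAW)-y*np.sin(YAW),x*np.sin(YAW)+y*np.cos(YAW)]
def green_at(st,w,z,near,tol=60):
    b=[]
    for c in blobs(mask(w,"green"),200):
        e=cv2.minEnclosingCircle(c)[0]; p=cast("wrist",e,z,st)[0]
        if np.linalg.norm(p-near)<tol: b.append(p)
    return min(b,key=lambda p:np.linalg.norm(p-near)) if b else None
def dish(p,slot,a=np.pi):
    bot.move_gripper(44,force=20)
    bot.move_ptp([*p,170],down(a)); bot.pause(.2); st,w=wrist(); q=green_at(st,w,14,p); print("refined",p,q)
    if q is None: return False
    line([*q,21],150); bot.move_gripper(5,force=25); s=F(); print("grip",s["width"],s["contact_force"])
    line([*q,170],150); s=F(); print("lift",s["width"])
    if not 13<s["width"]<19: return False
    t=W(0,slot); bot.move_ptp([*t,170],down(np.pi+YAW)); s=F(); print("over",s["width"],s["tcp_pos"])
    if not 13<s["width"]<19: return False
    line([*t,96],120); line([*t,90.3],25); s=F(); print("down",s["width"],s["contact_force"],s["tcp_pos"])
    bot.move_gripper(40); line([*t,170],150); print("t",F()["t"]); return True
E
python3 - <<'E'
from h import *
np.set_printoptions(precision=2,suppress=True)
print(dish(np.array([585,218.7]),100))
st,w=wrist(); cv2.imwrite("pics/w8.png",w[:,:,::-1])
E
```

```text
refined [585.  218.7] [582.91 218.58]
grip 14.869779091849892 [0.52 0.13 2.34]
lift 14.930109897078756
over 15.26272464268137 [624.95  61.43 169.12]
down 15.09463454812741 [-0.93 -0.06 -0.7 ] [625.17  62.27  90.43]
t 56.7833
True
```

View pics/w8.png

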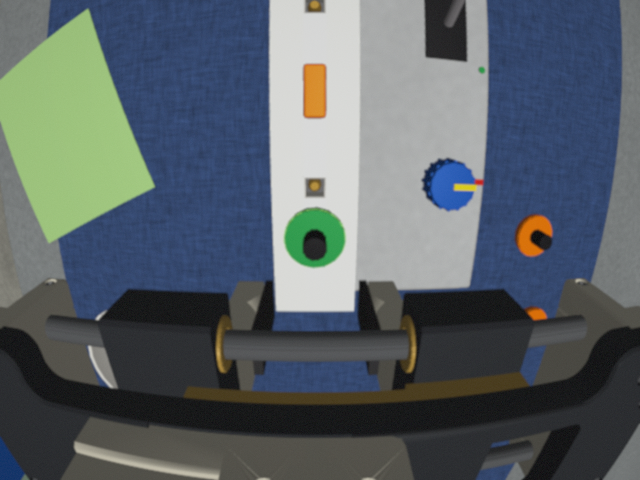

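The dish stands at (315,238), centred on the tray, and brass pegs show in both holes at (315,187) and (315,5). I carry on with the rest.

```bash
python3 - <<'E'
from h import *
np.set_printoptions(precision=2,suppress=True)
for p,s in(((468,233.3),48),((609.5,-315),-100),((467,-363),-48)):
    if not dish(np.array(p),s): print("FAILED",p); break
bot.move_ptp([440,-30,330],down(np.radians(180)))
im=bot.camera("top")
for c in blobs(mask(im,"green"),60): print("green",cen(c),cv2.contourArea(c),cast("top",cen(c),15)[0],cast("top",cen(c),83)[0])
E
```

```text
refined [468.  233.3] [467.33 232.6 ]
grip 14.949848922517393 [0.22 0.03 1.92]
lift 15.201641245864716
over 14.70200268317641 [626.39  10.93 169.57]
down 14.724290696875405 [-0.12 -0.44 -0.34] [626.78  10.31  90.38]
t 64.7833
refined [ 609.5 -315. ] [ 609.38 -317.21]
grip 15.48644185404273 [0.39 0.11 1.62]
lift 15.286313692117556
over 15.353901668617377 [ 631.3  -136.91  169.43]
down 15.041107406979473 [ 0.72  0.39 -0.29] [ 631.43 -137.48   90.42]
t 72.7333
refined [ 467 -363] [ 466.57 -366.31]
grip 15.175574559411872 [0.14 1.19 1.31]
lift 14.809672719594186
over 14.991308095138082 [629.35 -86.48 169.82]
down 15.220244058823248 [ 0.3   1.39 -0.38] [629.76 -85.56  90.4 ]
t 81.0167
green [383.82 221.31] 232.5 [ 640.67 -145.72] [ 633.18 -136.84]
green [359.64 222.31] 231.5 [638.91 -91.58] [631.51 -85.44]
green [314.23 224.01] 231.0 [636.     9.89] [628.75  10.92]
green [289.93 224.93] 230.0 [634.41  64.12] [627.24  62.41]
```

All four dishes are on the tray, spaced as intended at x within 2 mm. I check this in a picture.

```bash
python3 - <<'E'
from h import *
im=bot.camera("top");sd=bot.camera("side")
cv2.imwrite("pics/c9.png",np.vstack([cv2.resize(im[200:300,250:430],(800,300)),cv2.resize(sd[195:295,255:420],(800,300))])[:,:,::-1])
E
```

```text
(no output)
```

View pics/c9.png

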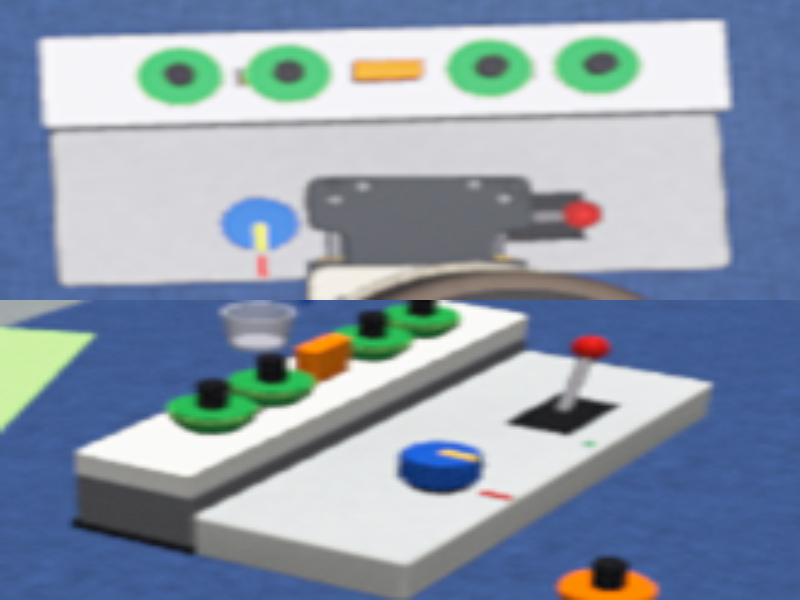

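Four dishes stand upright on the level tray, the cap stripe is at its mark, and the switch is still off with its ball at crop px (582,214). Next is the switch.

```bash
python3 - <<'E'
from h import *
np.set_printoptions(precision=2,suppress=True)
bot.move_gripper(0,force=20)
bot.move_ptp([*W(-105,-130),180],down(np.pi+YAW)); line([*W(-105,-130),76],120)
f0=F()["contact_force"]
line([*W(-105,-75),76],60); print(F()["contact_force"]-f0)
for y in range(-72,-52,2):
    line([*W(-105,y),76],30); d=F()["contact_force"]-f0; print(y,d)
    if np.linalg.norm(d)>12: break
line([*W(-105,y-12),76],60); line([*W(-105,y-12),200],150)
bot.move_ptp([450,-300,330],down(np.radians(180))); bot.pause(.3)
im=bot.camera("top");sd=bot.camera("side"); print(F()["t"])
cv2.imwrite("pics/c10.png",np.vstack([cv2.resize(im[200:300,250:430],(800,300)),cv2.resize(sd[195:295,255:420],(800,300))])[:,:,::-1])
for c in blobs(cv2.bitwise_or(mask(im,"red"),mask(im,"red2"))[:,340:430],10): print("tip",cast("top",cen(c)+[340,0],87),W(-105,-41))
E
```

```text
[-0.62 -0.23  0.55]
-72 [ 0.23 -0.17 -0.21]
-70 [ 0.38 -0.68 -0.24]
-68 [ 0.08 -1.21 -1.27]
-66 [-0.16 -0.74 -0.74]
-64 [-0.95 -0.73 -1.33]
-62 [ 1.32 -1.44 -0.82]
-60 [  2.59 -11.39  -3.32]
90.4
tip [[526.38 -81.08]] [524.64 -81.88]
```

View pics/c10.png

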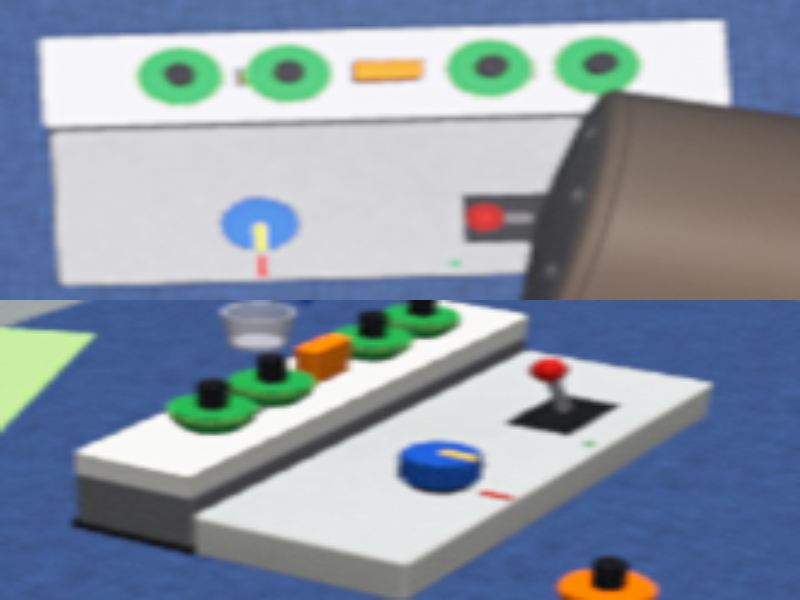

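The switch ball has moved to crop px (485,216), measured at y = -81.1 against -81.9 expected for fully on. The dishes, tray and cap are unchanged, and the robot is clear.

```bash
python3 -c "
from plant import bot
print(bot.close_job())"
```

```text
the job is handed in; nothing more can be done
None
```

The job is handed in with the cap shut, the tray seated on both pegs, all four green dishes standing on it, and the switch on; my first cap turn went the wrong way, to its open stop, before I closed it, and no verdict was returned.

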